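# Lift the tube rack out of the drained water bath and hold it to drip off

### The arm

A 6-joint arm with a two-finger parallel gripper is mounted at the origin on the work surface. World frame = base frame: x ahead of the robot, y to its left, z up, the work surface at z = 0. Lengths are in m, angles in degrees, forces in N, time in s.
With the tool pointing down it reaches from about 0.4 to 0.825 m from the base axis. Payload 7 kg.
Tool frame: the origin (TCP) lies midway between the tips of the shut fingers; the grasp point (between the pads) lies r.grip_depth behind it (r.grip_depth is the distance from the TCP to the grasp point, in m); z points along the fingers, y is the line along which they close (so a half turn about z gives the same grasp; the last joint's range is limited). The gripper opens to 88 mm and grips with 3 to 60 N. Pads are 19 mm wide; open, the fingers measure 130 mm over their backs; the gripper's body (78 mm by 193 mm) begins 47 mm behind the grasp point.
Start: joints at [87.783, 20.546, 0.682, 0, -70.136, -16.507], TCP at [0.217, 0.639, 0.227] pointing down, gripper open.
Joint ranges: [-176.03, 176.03], [-82.01, 121.73], [-58.28, 71.71], [-173.87, 95.51], [-174.79, -0.11], [-173.66, 173.66]. Speed limits (degrees/s): [136.94, 136.94, 172.46, 180, 180, 180].

### API

Orientations are given as [roll, pitch, yaw] about the fixed x, y, z axes, in that order (R = Rz(yaw) Ry(pitch) Rx(roll)).
In Python, from plant import r, cams gives the robot as it stands (r), with the cameras (cams).
- The arm moves only by the shell command python3 drive.py FILE [OPENING] [FORCE], which reads ROWS from the file FILE. ROWS is a JSON list of rows, 1 to 12 of them, each an object with the fields tx, ty, tz (the shift in normalised numbers (1 is 60 cm)), ax, ay, az (a rotation vector in a scale on which 1.0 is 60 degrees); a field left out counts as zero; each row is the pose to reach, as a shift and turn from the pose commanded when the command began, along the tool's axes at that moment; what a row does not reach only later rows make up. A row lasts 1/12 s, in which the tool goes at most 0.0417 m and 7.16 degrees, less where a joint would pass 70% of its speed; a pose out of reach is approached as far as the arm can. OPENING is the finger opening in m, set as the command begins (- or left out keeps the last). The fingers move at their own pace and stop on an object; FORCE is the grip in N (left out, the last holds). Time passes only in rows, so rows that do not move let the fingers close. It prints the time, the measured TCP pose, the force, the opening and the grip force at its end. Input that does not fit is refused with a message, and nothing moves.
- r.get_state(): the state, without advancing time (a new reading comes with each control period).
- cams.capture(name): name is "side" or "top" or "wrist"; returns a dict with "frame" (420x560x3 uint8, red, green, blue), "z_map" (420x560 float32, m along the optical axis (not along the pixel's ray), 0 where there is no reading), "fx", "fy", "cx", "cy" (pixels), "D" ([k1, k2, p1, p2, k3] as OpenCV has them; the pictures are not rectified), "cam_to_world" (4x4, takes a point from camera to world coordinates). Camera axes: x right, y down, z forward; pixel columns grow to the right and rows downward; lengths in m; the calibration is good to about 2 mm. A picture is of the moment at which its call begins.
- r.close_job(): hands the job in; it is judged then, once.
The state is a dict: "time_s": time; "joints": joint angles; "qd": joint speeds; "joint_torque": joint torques, N m; "tcp_pos": TCP position; "eef_rot": TCP orientation; "contact_force": force on the tool from outside, world axes, zero at the start; "moment": the same for the moment, N m; "gripper_width": finger opening in m; "gripper_force": force on a finger pad.
Only numpy, scipy, OpenCV 4.12 (cv2) and the standard library are available. Lean on these libraries where they do the work, as an engineer would, in place of code of your own. Each camera call takes 0.05 s, during which the arm holds its last target. There are 200 camera calls.

### The job

The water bath has been drained: take the rack that has the tubes in it by its handle, lift it straight out of the tank, and hold it level and still over the tank, a few centimetres clear of the rim, so that it can drip off into the tank. Keep every tube in its place and leave the empty rack and the things on the bench alone. Hold it so for at least three seconds and finish still holding it there: do not put it down.

Things in the scene. Friction and masses are not known exactly. Their poses are not given: they have to be found in the camera images.
- bath: Drained water bath, fixed, white with a blue band, lid off. Origin: on the bench under the tank's centre, z up. Open tank 170 (x) by 330 (y) mm, floor 55 mm and flat steel rim 150 mm above the bench. Walls 30 mm thick: 230 by 390 mm outside; a control console no taller than the rim adds 80 mm at the -y end, a small tap 30 mm at +y. Two wire racks stand in it, end to end along y.
- rack: The rack to lift: stainless wire, 5 by 2 places, 50 (x) by 125 (y) mm, with six loose capped tubes, most at its -y end; stands on the tank floor. Origin: centre of its underside; z up, y along its length and handle, roughly along the bath's y. With the tubes about 0.5 kg, balance point within 15 mm of the middle.
- rack_handle: Lifting handle of that rack: level bar along the rack's y above its middle line, round black sleeve 12 mm thick, 112 mm long, an upright rod at each end. Origin: centre of the bar, 130 mm above the rack's underside (35 mm above the rim while in the bath). Free below down to the tube caps, 41 mm lower. Axes as the rack's. A 30 N grip at its middle carries the rack without slipping.
- spare_rack: Bystander: a second rack of the same make, same size and handle, but empty; stands in the other end of the tank. Origin: centre of its underside. Leave it where it is.
- bottle: Bystander: round white plastic bottle, 72 mm across, 165 mm tall, on the bench to the right of the bath. Origin: centre of its underside.
- jar: Bystander: amber jar with black lid, 72 mm across, 95 mm tall, on the bench to the right of the bath. Origin: centre of its underside.
- stirrer: Bystander: blue magnetic stirrer with white top plate, about 270 by 155 mm, 77 mm tall, on the bench to the left of the bath. Origin: centre of its underside.
- tube0: One of six like sample tubes standing loose in the rack: amber, 16 mm thick, 80 mm tall, white cap 18 mm wide. Origin: centre of its underside, 9 mm above the rack's underside, at about x -12, y -48 mm of the rack; the places are some 20 mm square, so it stands loosely.
- tube1: One of six like sample tubes standing loose in the rack: amber, 16 mm thick, 80 mm tall, white cap 18 mm wide. Origin: centre of its underside, 9 mm above the rack's underside, at about x 12, y -48 mm of the rack; the places are some 20 mm square, so it stands loosely.
- tube2: One of six like sample tubes standing loose in the rack: amber, 16 mm thick, 80 mm tall, white cap 18 mm wide. Origin: centre of its underside, 9 mm above the rack's underside, at about x -12, y -24 mm of the rack; the places are some 20 mm square, so it stands loosely.
- tube3: One of six like sample tubes standing loose in the rack: amber, 16 mm thick, 80 mm tall, white cap 18 mm wide. Origin: centre of its underside, 9 mm above the rack's underside, at about x 12, y -24 mm of the rack; the places are some 20 mm square, so it stands loosely.
- tube4: One of six like sample tubes standing loose in the rack: amber, 16 mm thick, 80 mm tall, white cap 18 mm wide. Origin: centre of its underside, 9 mm above the rack's underside, at about x 12, y 0 mm of the rack; the places are some 20 mm square, so it stands loosely.
- tube5: One of six like sample tubes standing loose in the rack: amber, 16 mm thick, 80 mm tall, white cap 18 mm wide. Origin: centre of its underside, 9 mm above the rack's underside, at about x -12, y 48 mm of the rack; the places are some 20 mm square, so it stands loosely.

How it is judged (in metres and radians):
On the way:
1. the rack is held by its handle over the tank, clear of the rim, level and still, with all its tubes, for three seconds (z of rack in the frame of bath between 0.165 and 0.25 m and x of rack in the frame of bath between -0.058 and 0.058 m and y of rack in the frame of bath between -0.108 and 0.108 m and angle between rack's own z axis and vertical below 0.12 rad and linear speed of rack below 0.03 m/s and angular speed of rack below 0.2 rad/s and contact force between the fingers and rack_handle above 1 N and contact force between rack and bath below 0.05 N and contact force between rack and spare_rack below 0.05 N and z of tube0 in the frame of rack between -0.005 and 0.025 m and z of tube1 in the frame of rack between -0.005 and 0.025 m and z of tube2 in the frame of rack between -0.005 and 0.025 m and z of tube3 in the frame of rack between -0.005 and 0.025 m and z of tube4 in the frame of rack between -0.005 and 0.025 m and z of tube5 in the frame of rack between -0.005 and 0.025 m), for 2.8 s.
At the end, for the whole second after the job is handed in: Held by its handle, the rack is 15 to 100 mm above the rim, over the tank (centre within 58 mm across, 108 mm along), tilted under 0.12 rad, still (0.03 m/s, 0.2 rad/s), touching neither bath nor empty rack, all six tubes in place; empty rack within 20 mm, bench things within 30 mm of their start (all of step 1 and distance of spare_rack from where it was at the start of the episode below 0.02 m and distance of each of bottle, jar, stirrer from where it was at the start of the episode below 0.03 m); the arm keeps its last pose, push and grip.
It fails at once if the rack was tipped by more than 0.35 rad (angle between rack's own z axis and vertical above 0.35 rad).
It fails at once if the empty rack was shifted (distance of spare_rack from where it was at the start of the episode above 0.02 m).
It fails at once if the white bottle was disturbed (distance of bottle from where it was at the start of the episode above 0.03 m).
It fails at once if the amber jar was disturbed (distance of jar from where it was at the start of the episode above 0.03 m).
It fails at once if the stirrer was disturbed (distance of stirrer from where it was at the start of the episode above 0.03 m).
It also fails if it takes over 40 s, if anything falls off the work surface, if the arm or the gripper's body presses on something with over 40 N, if the wrist force passes 120 N, or if a joint passes its speed limit or range.

## Working session

There is one attempt and no reset: what is moved stays moved. The work goes in short steps, Python scripts to look and compute and a shell command to move; the robot and the scene stay as the last step left them, time stands still between calls to the robot, and variables do not carry over. Pictures are saved under pics/ and viewed, at most 10 in all, crops included, and the job is handed in when it is done.

```bash
mkdir -p pics; ls; python3 - <<'E'
from plant import r, cams
import cv2,numpy as np
s=r.get_state();print(s['tcp_pos'],s['eef_rot'],s['gripper_width'],r.grip_depth,s['time_s'])
for n in ['top','side']:
    c=cams.capture(n);cv2.imwrite(f'pics/{n}0.png',c['frame'][:,:,::-1]);np.save(f'pics/{n}0.npy',c,allow_pickle=True)
    print(n,c['cam_to_world'].round(3).tolist(),c['fx'],c['D'])
E
```

```text
drive.py
pics
plant.py
[0.21655463 0.63880157 0.22561949] [ 1.79905503e+02 -6.69696466e-03 -1.87322012e+01] 0.08782518287207869 0.0188 0.0
top [[-0.023, -0.997, 0.08, 0.455], [-1.0, 0.022, -0.009, 0.034], [0.007, -0.08, -0.997, 1.679], [0.0, 0.0, 0.0, 1.0]] 484.74132139531565 [-0.08602673  0.          0.          0.          0.        ]
side [[-0.999, -0.018, 0.042, 0.53], [-0.044, 0.624, -0.78, 1.06], [-0.012, -0.781, -0.624, 0.99], [0.0, 0.0, 0.0, 1.0]] 534.6948007214157 [-0.2006273  0.         0.         0.         0.       ]
```

View pics/top0.png

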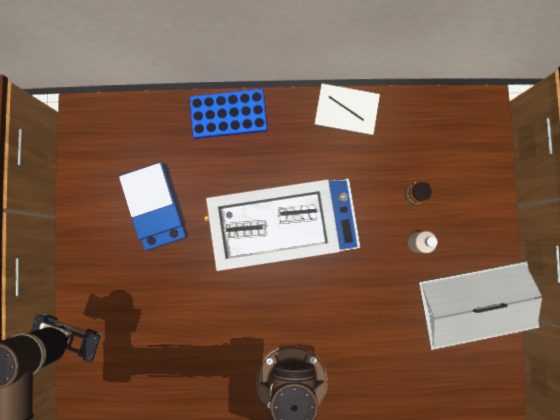

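View pics/side0.png

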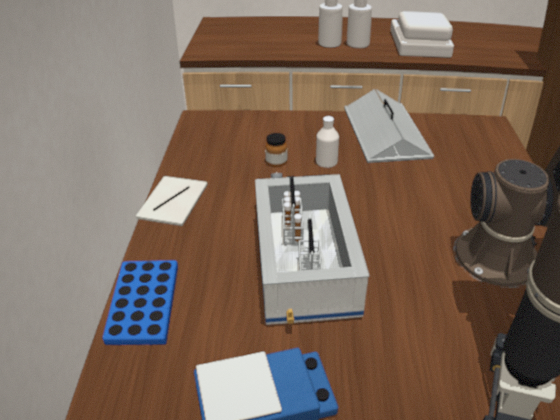

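The top view shows the bath with its console on the right. One handle is at about (247,229) px and the other at about (297,212). In the side view the far rack, with its handle at (292,190), appears to hold the capped tubes. I'll zoom in to check and measure the handles.

```bash
cat > h.py <<'E'
import cv2,numpy as np
def ray(c,px):
    K=np.array([[c['fx'],0,c['cx']],[0,c['fy'],c['cy']],[0,0,1.]])
    u=cv2.undistortPoints(np.float64(px).reshape(-1,1,2),K,np.array(c['D'])).reshape(-1,2)
    T=np.array(c['cam_to_world']);return T[:3,3],np.c_[u,np.ones(len(u))]@T[:3,:3].T
def onplane(c,px,z):
    o,d=ray(c,px);return o+d*((z-o[2])/d[:,2])[:,None]
def blobs(c,roi,thr=45,amin=15):
    x0,y0,x1,y1=roi;m=np.zeros(c['frame'].shape[:2],np.uint8)
    m[y0:y1,x0:x1]=(c['frame'][y0:y1,x0:x1].max(2)<thr)
    n,l,st,ce=cv2.connectedComponentsWithStats(m)
    out=[]
    for i in range(1,n):
        if st[i,4]<amin: continue
        ys,xs=np.where(l==i);p=np.c_[xs,ys].astype(float)
        rect=cv2.minAreaRect(p.astype(np.float32));v=np.linalg.svd(p-p.mean(0),full_matrices=False)[2][0]
        t=(p-p.mean(0))@v;out.append((st[i],p.mean(0),p.mean(0)+v*t.min(),p.mean(0)+v*t.max(),rect[1]))
    return out
E
python3 - <<'E'
import numpy as np,cv2
from h import *
cs={n:np.load(f'pics/{n}0.npy',allow_pickle=True).item() for n in('top','side')}
for n,roi in(('top',(222,198,326,255)),('side',(270,170,345,275))):
    c=cs[n]
    for st,ce,a,b,wh in blobs(c,roi,60):
        P=onplane(c,[ce,a,b],.185);print(n,st,ce.round(1),wh,P.round(3).tolist(),'len',np.linalg.norm(P[1]-P[2]).round(3))
# rim: bright/plane corners by depth
c=cs['top'];z=c['z_map'];ys,xs=np.where(z>0);K=np.array([[c['fx'],0,c['cx']],[0,c['fy'],c['cy']],[0,0,1.]])
o,d=ray(c,np.c_[xs,ys]);P=o+d*z[ys,xs][:,None]
k=(P[:,2]>.135)&(P[:,2]<.165)&(xs>200)&(xs<365)&(ys>170)&(ys<275)
print('rimrect',cv2.minAreaRect(P[k][:,:2].astype(np.float32)),np.median(P[k][:,2]))
a=cv2.resize(cs['top']['frame'][175:275,200:365],None,fx=4,fy=4,interpolation=2)[:,:400*2]
cv2.imwrite('pics/tz.png',a[:,:,::-1])
a=cv2.resize(cs['side']['frame'][165:325,245:370],None,fx=3.7,fy=3.7,interpolation=2)
cv2.imwrite('pics/sz.png',a[:,:,::-1])
E
```

```text
side [290 178   5  26  62] [292.1 190.3] (25.01369285583496, 3.0565361976623535) [[0.564, -0.03, 0.185], [0.567, -0.084, 0.185], [0.56, 0.022, 0.185]] len 0.107
side [309 220   4  31  81] [310.4 235.9] (30.0, 3.0) [[0.517, 0.143, 0.185], [0.519, 0.087, 0.185], [0.515, 0.191, 0.185]] len 0.104
rimrect ((0.5308916568756104, 0.026556476950645447), (0.2324933558702469, 0.4446377754211426), 7.457828521728516) 0.149328206132463
```

View pics/tz.png

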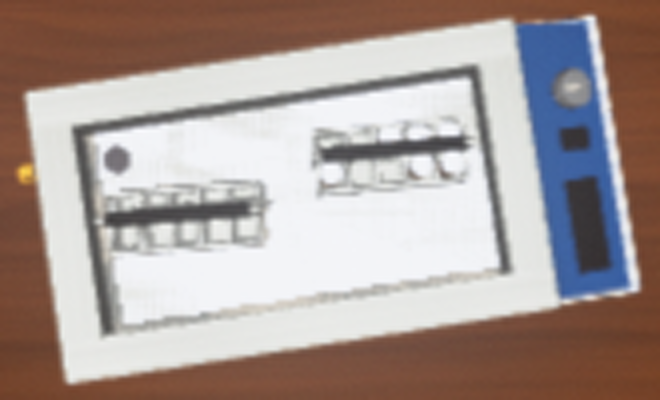

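View pics/sz.png

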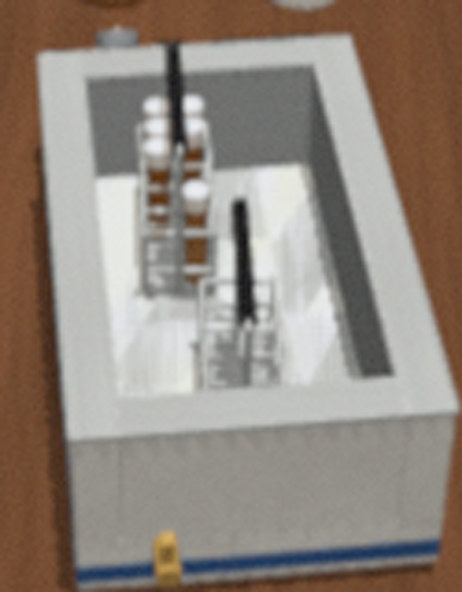

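Both zooms agree: the tube rack is the one at the console end, with its handle at about (297,212) in the top view. The empty one is at the tap end. Next I'll measure the handle in the top view and get the bath frame from the rim corners.

```bash
python3 - <<'E'
import numpy as np
from h import *
c=np.load('pics/top0.npy',allow_pickle=True).item()
for st,ce,a,b,wh in blobs(c,(276,200,319,224),105)+blobs(c,(226,222,268,238),105):
    P=onplane(c,[ce,a,b],.185);print(st,ce.round(1),wh,P.round(3).tolist(),'len',np.linalg.norm(P[1]-P[2]).round(3))
px=np.array([[27,93],[512,20],[560,305],[68,382]])/4+[200,175]-.4
R=onplane(c,px,.15);print('rim',R.round(3).tolist(),R.mean(0).round(3),[np.linalg.norm(R[i]-R[i-1]).round(3) for i in range(4)])
d=R[0]-R[1];print('bath y dir',np.degrees(np.arctan2(d[1],d[0])))
E
```

```text
[281 209  35   6  96] [297.7 211.8] (2.885607957839966, 34.32878494262695) [[0.564, -0.027, 0.185], [0.568, -0.081, 0.185], [0.56, 0.025, 0.185]] len 0.106
[226 226  36   6 116] [243.3 228.1] (3.465184450149536, 35.21493911743164) [[0.517, 0.141, 0.185], [0.52, 0.087, 0.185], [0.514, 0.195, 0.185]] len 0.109
rim [[0.617, 0.26, 0.15], [0.667, -0.127, 0.15], [0.44, -0.158, 0.15], [0.388, 0.23, 0.15]] [0.528 0.051 0.15 ] [np.float64(0.23), np.float64(0.39), np.float64(0.229), np.float64(0.391)]
bath y dir 97.33187173469739
```

Both views put the handle centre at about (0.564, -0.028, 0.185), lying at about 94° in world. The rack in the bath frame is about (+0.026, -0.083), so a straight lift stays within limits. I'll approach at height, about halfway first.

Careful with the scale: shifts go in shares of 60 cm and turns go in shares of 60 degrees. That gives: 0.28 m / 0.6 = 0.4667, -0.035 m / 0.6 = -0.0583, 34 degrees / 60 = 0.5667.

```bash
echo '[{"tx":0.0167, "ty":0.0167, "tz":-0.0167, "az":0.0167}, {"tx":0.05, "ty":0.05, "tz":-0.0333, "az":0.0667}, {"tx":0.0917, "ty":0.0883, "tz":-0.05, "az":0.1167}, {"tx":0.1333, "ty":0.1283, "tz":-0.0583, "az":0.1667}, {"tx":0.175, "ty":0.1683, "tz":-0.0583, "az":0.2167}, {"tx":0.2167, "ty":0.2083, "tz":-0.0583, "az":0.2667}, {"tx":0.2583, "ty":0.2483, "tz":-0.0583, "az":0.3167}, {"tx":0.3, "ty":0.2883, "tz":-0.0583, "az":0.3667}, {"tx":0.3417, "ty":0.3283, "tz":-0.0583, "az":0.4167}, {"tx":0.3833, "ty":0.3683, "tz":-0.0583, "az":0.4667}, {"tx":0.425, "ty":0.4083, "tz":-0.0583, "az":0.5167}, {"tx":0.4667, "ty":0.4483, "tz":-0.0583, "az":0.5667}]' > rows.txt && python3 drive.py rows.txt 0.06 45
cat > go.py <<'E'
import sys,numpy as np
from plant import r, cams
from scipy.spatial.transform import Rotation as R
t=np.array([float(v) for v in sys.argv[1:4]]);s=r.get_state()
A=R.from_euler('xyz',s['eef_rot'],degrees=True);B=R.from_euler('xyz',[180,0,float(sys.argv[4])],degrees=True)
print(s['time_s'],A.inv().apply(t-s['tcp_pos']).round(4),(A.inv()*B).as_rotvec(degrees=True).round(2),s['joints'])
E
python3 go.py 0.5644 -0.033 0.27 -85.7
```

```text
time_s: 1.1
tcp_pos: [0.3958, 0.2925, 0.262]
eef_rot: [-180.0, 0.0, -52.9]
contact_force: [0.9, 0.5, -0.2]
gripper_width: 0.0599
gripper_force: 0.0
1.1 [ 0.3613  0.0619 -0.0081] [-3.000e-02  2.000e-02  3.281e+01] [ 5.93976742e+01  1.70410461e+00 -1.84938458e+01 -2.93927543e-03
 -6.97679099e+01 -2.22858098e+01]
```

Converted, 0.361 m / 0.6 = 0.6017, 0.352 m / 0.6 = 0.5867, 32.8 degrees / 60 = 0.5467.

```bash
echo '[{"tx":0.05, "ty":0.0083, "tz":-0.0083, "az":0.05}, {"tx":0.1083, "ty":0.0183, "tz":-0.0133, "az":0.1}, {"tx":0.1667, "ty":0.0283, "tz":-0.0133, "az":0.15}, {"tx":0.225, "ty":0.0383, "tz":-0.0133, "az":0.2}, {"tx":0.2833, "ty":0.0483, "tz":-0.0133, "az":0.2583}, {"tx":0.3417, "ty":0.0583, "tz":-0.0133, "az":0.3167}, {"tx":0.4, "ty":0.0683, "tz":-0.0133, "az":0.3667}, {"tx":0.4583, "ty":0.0783, "tz":-0.0133, "az":0.4167}, {"tx":0.5083, "ty":0.0867, "tz":-0.0133, "az":0.4667}, {"tx":0.555, "ty":0.095, "tz":-0.0133, "az":0.5083}, {"tx":0.5867, "ty":0.1017, "tz":-0.0133, "az":0.5467}, {"tx":0.6017, "ty":0.1033, "tz":-0.0133, "az":0.5467}]' > rows.txt && python3 drive.py rows.txt
echo '[{}, {}]' > rows.txt && python3 drive.py rows.txt
python3 go.py 0.5644 -0.033 0.166 -85.7
python3 - <<'E'
from plant import r, cams
import cv2,numpy as np
c=cams.capture('wrist');cv2.imwrite('pics/w0.png',c['frame'][:,:,::-1]);np.save('pics/w0.npy',c,allow_pickle=True)
E
```

```text
time_s: 2.1
tcp_pos: [0.565, -0.0328, 0.2694]
eef_rot: [180.0, -0.0, -85.8]
contact_force: [1.0, 0.3, -0.8]
gripper_width: 0.06
gripper_force: 0.0
time_s: 2.27
tcp_pos: [0.5644, -0.0305, 0.2695]
eef_rot: [180.0, 0.0, -85.5]
contact_force: [-0.2, 0.2, -0.1]
gripper_width: 0.0601
gripper_force: 0.0
2.2667 [0.0025 0.0002 0.1035] [0.03 0.01 0.15] [ 1.67341315e+01  8.78231971e+00 -9.54894283e+00 -1.31532199e-02
 -7.16933701e+01 -1.22789569e+01]
```

View pics/w0.png

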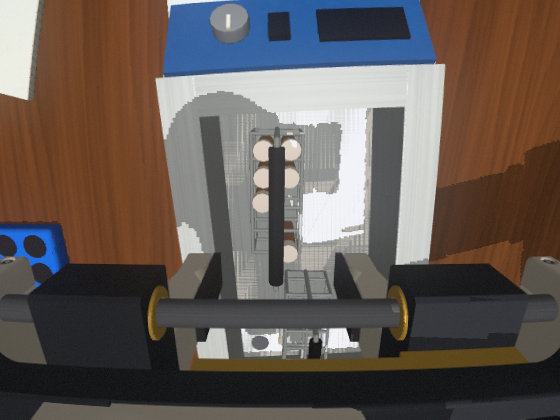

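The wrist view shows the black handle at cols 270–284, rows 147–285, with the six capped tubes under it and the fingers either side of its line. I'll check its position from this view.

```bash
python3 - <<'E'
import numpy as np
from h import *
c=np.load('pics/w0.npy',allow_pickle=True).item()
print(onplane(c,[[276.5,148],[277,216],[276.5,284]],.185).round(4).tolist())
m=c['z_map'][200:270,275:279];o,d=ray(c,[[277,235]]);print((o+d*np.median(c['z_map'][232:238,275:279])).round(4))
E
```

```text
[[0.5701, -0.0824, 0.185], [0.5657, -0.0303, 0.185], [0.5614, 0.0294, 0.185]]
[[ 0.5646 -0.0168  0.1908]]
```

Agrees within 2 mm (handle top at 0.191 as expected). Descend.

Converted, 0.1035 m / 0.6 = 0.1725, 0.0025 m / 0.6 = 0.0042.

```bash
echo '[{"tx":0.0017, "ty":0.0017, "tz":0.0167}, {"tx":0.0033, "ty":0.0017, "tz":0.0367}, {"tx":0.0042, "ty":0.0017, "tz":0.0567}, {"tx":0.0042, "ty":0.0017, "tz":0.0767}, {"tx":0.0042, "ty":0.0017, "tz":0.0967}, {"tx":0.0042, "ty":0.0017, "tz":0.1167}, {"tx":0.0042, "ty":0.0017, "tz":0.1367}, {"tx":0.0042, "ty":0.0017, "tz":0.1533}, {"tx":0.0042, "ty":0.0017, "tz":0.165}, {"tx":0.0042, "ty":0.0017, "tz":0.1725}, {"tx":0.0042, "ty":0.0017, "tz":0.1725}]' > rows.txt && python3 drive.py rows.txt
echo '[{}, {}, {}, {}, {}, {}, {}, {}, {}, {}]' > rows.txt && python3 drive.py rows.txt 0.0 45
```

```text
time_s: 3.23
tcp_pos: [0.5635, -0.0325, 0.1651]
eef_rot: [179.9, -0.0, -85.5]
contact_force: [-0.8, -0.3, 0.4]
gripper_width: 0.06
gripper_force: 0.0
time_s: 4.07
tcp_pos: [0.5643, -0.0328, 0.1662]
eef_rot: [-180.0, -0.0, -85.5]
contact_force: [1.0, 0.6, 0.2]
gripper_width: 0.0105
gripper_force: 45.0
```

Gripped: opening 10.5 mm at 45 N. I'll lift a little first and check.

Converted, -0.024 m / 0.6 = -0.04, -0.023 m / 0.6 = -0.0383.

```bash
echo '[{"tz":-0.0017}, {"tz":-0.005}, {"tz":-0.01}, {"tz":-0.0167}, {"tz":-0.0233}, {"tz":-0.03}, {"tz":-0.035}, {"tz":-0.0383}, {"tz":-0.04}, {"tz":-0.04}, {"tz":-0.04}]' > rows.txt && python3 drive.py rows.txt
python3 - <<'E'
from plant import r, cams
import cv2,numpy as np
s=r.get_state();print(s['contact_force'],s['moment'])
a=cams.capture('side');b=cams.capture('wrist')
cv2.imwrite('pics/l1.png',np.hstack([cv2.resize(a['frame'][150:290,240:370],(390,420)),b['frame'][:,100:500]])[:,:,::-1])
E
```

```text
time_s: 4.98
tcp_pos: [0.5639, -0.0328, 0.19]
eef_rot: [180.0, 0.0, -85.5]
contact_force: [1.1, 0.4, -3.9]
gripper_width: 0.0103
gripper_force: 45.0
[ 1.12253654  0.3545817  -3.92320869] [ 0.10759146 -0.08685881  0.04283765]
```

View pics/l1.png

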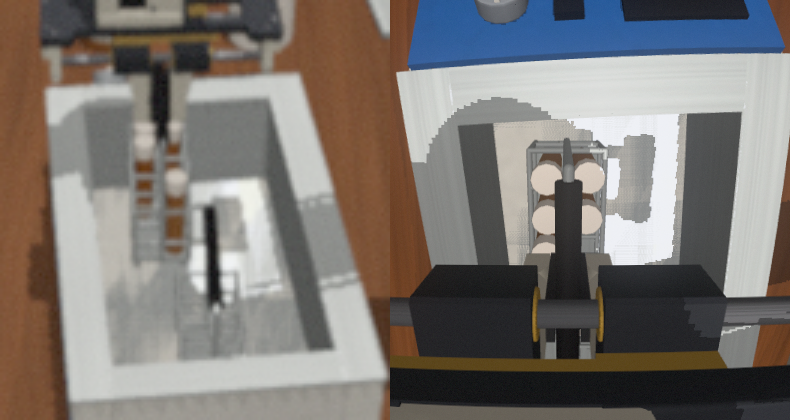

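The rack hangs free between the pads, its tubes upright and the spare rack unmoved. The wrist carries about 4–5 N. Continuing straight up.

Converted, -0.064 m / 0.6 = -0.1067, -0.061 m / 0.6 = -0.1017.

```bash
echo '[{"tz":-0.005}, {"tz":-0.0133}, {"tz":-0.0233}, {"tz":-0.0333}, {"tz":-0.0433}, {"tz":-0.0533}, {"tz":-0.0633}, {"tz":-0.0733}, {"tz":-0.0833}, {"tz":-0.0933}, {"tz":-0.1017}, {"tz":-0.1067}]' > rows.txt && python3 drive.py rows.txt
echo '[{"tz":-0.005}, {"tz":-0.0133}, {"tz":-0.0233}, {"tz":-0.0333}, {"tz":-0.0433}, {"tz":-0.0533}, {"tz":-0.0633}, {"tz":-0.0733}, {"tz":-0.0833}, {"tz":-0.0933}, {"tz":-0.1017}, {"tz":-0.1067}]' > rows.txt && python3 drive.py rows.txt
echo '[{}, {}, {}, {}, {}, {}]' > rows.txt && python3 drive.py rows.txt
python3 - <<'E'
from plant import r, cams
import cv2,numpy as np
a=cams.capture('side');b=cams.capture('wrist');np.save('pics/s2.npy',a,allow_pickle=True)
cv2.imwrite('pics/l2.png',np.hstack([cv2.resize(a['frame'][120:260,240:370],(390,420)),b['frame'][:,100:500]])[:,:,::-1])
E
```

```text
time_s: 6.08
tcp_pos: [0.5643, -0.0328, 0.255]
eef_rot: [-180.0, -0.0, -85.5]
contact_force: [-0.5, 0.2, -4.8]
gripper_width: 0.0112
gripper_force: 45.0
time_s: 7.08
tcp_pos: [0.5642, -0.0328, 0.319]
eef_rot: [-180.0, -0.0, -85.5]
contact_force: [0.1, -0.2, -4.7]
gripper_width: 0.0104
gripper_force: 45.0
time_s: 7.58
tcp_pos: [0.5639, -0.0328, 0.3178]
eef_rot: [180.0, -0.0, -85.5]
contact_force: [-0.1, -0.1, -4.5]
gripper_width: 0.0105
gripper_force: 45.0
```

View pics/l2.png

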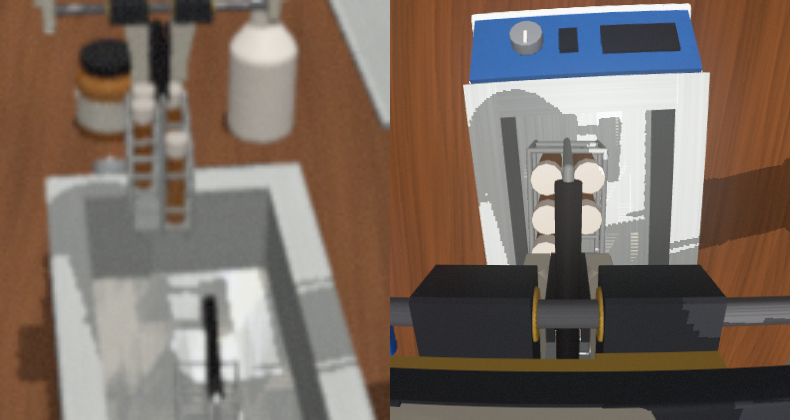

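The rack is now above the rim and all the visible tubes are seated. The wrist view matches the one just after the grasp. I'll check the tilt from handle depth while holding.

```bash
echo '[{}, {}, {}, {}, {}, {}, {}, {}, {}, {}, {}, {}]' > rows.txt && python3 drive.py rows.txt >/dev/null
python3 - <<'E'
from plant import r, cams
import numpy as np
from h import *
c=cams.capture('wrist');z=c['z_map']
def pts(u0,u1,v0,v1):
    v,u=np.mgrid[v0:v1,u0:u1];o,d=ray(c,np.c_[u.ravel(),v.ravel()]);return o+d*z[v,u].ravel()[:,None]
for v in (183,200,215,230,245,258): print('handle',v,np.median(pts(266,271,v-2,v+3),0).round(4))
for u,v in((245,178),(289,177),(244,215),(292,217),(243,246)): print('cap',np.median(pts(u-3,u+4,v-3,v+4),0).round(4))
E
```

```text
handle 183 [ 0.5729 -0.0829  0.3402]
handle 200 [ 0.5723 -0.0757  0.3413]
handle 215 [ 0.5719 -0.0689  0.3408]
handle 230 [ 0.5714 -0.0618  0.3407]
handle 245 [ 0.5709 -0.0548  0.3412]
handle 258 [ 0.5705 -0.0484  0.341 ]
cap [ 0.5863 -0.0744  0.2963]
cap [ 0.562  -0.0776  0.2961]
cap [ 0.5858 -0.0521  0.2961]
cap [ 0.5582 -0.0554  0.2968]
cap [ 0.5856 -0.0316  0.2929]
```

The handle is level (under 0.02 rad) and the caps sit about 40 mm below the bar as they should. The underside is about 55 mm above the rim. Now I'll hold.

```bash
for i in 1 2 3; do echo '[{}, {}, {}, {}, {}, {}, {}, {}, {}, {}, {}, {}]' > rows.txt && python3 drive.py rows.txt | egrep 'time|tcp|contact|gripper_f'; done
python3 -c "
from plant import r, cams
print(r.close_job())"
```

```text
time_s: 9.73
tcp_pos: [0.564, -0.0328, 0.3181]
contact_force: [-1.1, 0.1, -4.6]
gripper_force: 45.0
time_s: 10.73
tcp_pos: [0.564, -0.0328, 0.318]
contact_force: [0.2, -0.1, -4.1]
gripper_force: 45.0
time_s: 11.73
tcp_pos: [0.564, -0.0328, 0.3181]
contact_force: [0.6, -0.4, -4.4]
gripper_force: 45.0
the job is handed in; nothing more can be done
None
```

The tube rack is held by its handle over the tank, level and still about 55 mm above the rim. I held it there for over 4 s before handing in. Five of the six tubes were measured in place at that height and the sixth was last seen in place in the side view; the judge's verdict was not shown.

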